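Close the panel press: lower the drilled platen over its guide rod

TASK

Close the little panel press: pick up the blue platen with the brass-bushed hole by its black handle, and lower it, kept level, over the tall steel guide rod until it lies flat and fully home, squarely covering the painted panel, then let go and back off. Lower it all the way by hand, do not let it drop, and leave the undrilled spare platen where it lies.

Things in the scene. Friction and masses are not known exactly. Their poses are not given: they have to be found in the camera images.
- platen: (Sizes in mm.) Drilled platen, loose, 0.4 kg: blue, 18 thick, body 120 x 120 (x -155 to -35) with a 64 wide tongue ending at x +35. In the tongue a 28 through hole in a brass bush (42 outside, 12 above the blue board). Starts flat on the table, handle up. Origin: hole axis, at the underside; z up; x from body to tongue. Centre of mass near x -80, y 0.
- platen_handle (a point): (Sizes in mm.) Grip point on the platen's black handle, at platen x -90, y 0, 42 above the underside. The handle is an upright block on top of the square body, 64 long along platen x, 24 wide along platen y (pinch it across this width from above), from 18 to 62 above the underside. Axes as the platen's.
- press: (Sizes in mm.) Panel press, fixed: baseboard 250 x 150 x 20 (x -205 to +45), steel rod 16 dia., top 24 tapering to a 6 tip 188 above the table. Origin: rod axis at table height; z up; x from panel to rod. Collar (48 dia.) at the rod's foot and green-white panel (110 square, centre x -95) have tops 28 above the table. Platen home: underside on these, origin on the rod axis, x along press x.
- blank: Spare platen, loose: same blue board, shape, size and black handle as the drilled one, but without hole or brass bush. Same origin and axes. To be left alone.
There are look-alikes about, which are no part of the job. What is shaped like the platen but purple is not meant.

How it is judged:
By the outcome, as a careful person would: the job done as asked, in the order asked, and still so for the second after the job is handed in, with the robot touching nothing.
It also fails if it takes over 48 s, if anything falls off the work surface, if the arm or the gripper's body presses on something with over 40 N, if the wrist force passes 120 N, or if a joint passes its speed limit or range.

ROBOT

A 6-joint arm with a two-finger parallel gripper is mounted at the origin on the work surface. World frame = base frame: x ahead of the robot, y to its left, z up, the work surface at z = 0. Lengths are in m, angles in degrees, forces in N, time in s.
With the tool pointing down it reaches from about 0.25 to 0.725 m from the base axis. Payload 9.7 kg.
Tool frame: the origin (TCP) lies at the very end of the fingers, on their centre line; the grasp point (between the pads) lies 19 mm behind it (bot.grip_depth is the distance from the TCP to the grasp point, in m); z points along the fingers, y is the direction in which the jaws open and shut (so a half turn about z gives the same grasp; the last joint's range is limited). The gripper opens to 85 mm and grips with 20 to 120 N. Pads are 22 mm wide; open, the fingers measure 114 mm over their backs; the gripper's body (76 mm by 85 mm) begins 54 mm behind the grasp point. The pads swing forward as they close: fully open they stand 13 mm farther back than shut.
Start: joints at [70.531, 4.979, 10.078, 95.1, 0, 90], TCP at [0.183, 0.519, 0.231] pointing down, gripper open.
Joint ranges: [-179.16, 179.16], [-48.56, 103.87], [-65.8, 70.77], [-126.05, 130.52], [-82.76, 87.17], [-180, 180]. Speed limits (degrees/s): [127.2, 127.2, 147.25, 180, 180, 180].

INTERFACE

Orientations are given as [roll, pitch, yaw] about the fixed x, y, z axes, in that order (R = Rz(yaw) Ry(pitch) Rx(roll)).
In Python, from workcell import telemetry, optics, order, bot gives the robot as it stands. The module is installed in compiled form; this text tells all that it offers.
- The arm moves only by the shell command python3 -m inch 'ROWS' [FORCE]. ROWS is JSON, a list of rows, each a list of 7 numbers: the shift along the tool's x, y, z in m, then the turn, a rotation vector about the tool's x, y, z in rad, then the closure, from 0 (fully open) to 1 (shut). In form: [[tx, ty, tz, rx, ry, rz, grip], ...]. A call has 1 to 12 rows; each row is the pose to reach, as a shift and turn from the pose commanded when the call began, along the tool's axes at that moment; what a row does not reach only later rows make up. A row lasts 1/12 s, in which the tool goes at most 41.7 mm and 7.16 degrees, less where a joint would pass 70% of its speed; a pose out of reach is approached as far as the arm can. A call with a gripper value outside its range is refused whole. The fingers move at their own pace and stop on an object; FORCE is the grip in N (left out, the last holds). Time passes only in rows, so rows that repeat a pose let the fingers close. It gives the time, the measured TCP pose, the force and the opening at its end, in the units of the state.
- telemetry.get_obs(): the state, without advancing time (a new reading comes with each control period).
- optics.camera(name): name is "scene" or "top"; returns (picture, depth): 480x640x3 uint8, red, green, blue; 480x640 float32, m along the optical axis (not along the pixel's ray), 0 where there is no reading.
- optics.camera_info(name): a dict with "camera_matrix" (3x3 intrinsics, pixels), "k1" (the pictures are not rectified: a ray, as slopes to the right and down, at radius r is drawn at 1 + k1 r^2 times it, then the intrinsics apply), "xyz" and "attitude" of the camera in the world. Camera axes: x right, y down, z forward; pixel columns grow to the right and rows downward; lengths in m; the calibration is good to about 2 mm. A picture is of the moment at which its call begins. camera_info takes no time and is no camera call.
- order.job_done(): hands the job in, once; it reports no verdict.
The state is a dict: "time": time; "q": joint angles; "qd": joint speeds; "joint_efforts": joint torques, N m; "ee_pos": TCP position; "tcp_rot": TCP orientation; "wrist_force": force on the tool from outside, world axes, zero at the start; "torque": the same for the moment, N m; "opening": finger opening in m.
Only numpy, scipy, OpenCV 4.12 (cv2) and the standard library are available. Lean on these libraries where they do the work, as an engineer would, in place of code of your own. Each camera call takes 0.05 s, during which the arm holds its last target. There are 200 camera calls.

## Working session

There is one attempt and no reset: what is moved stays moved. The work goes in short steps, Python scripts to look and compute and a shell command to move; the robot and the scene stay as the last step left them, time stands still between calls to the robot, and variables do not carry over. Pictures are saved under pics/ and viewed, about 8 in all and at most 12, crops included, and the job is handed in when it is done.

```bash
mkdir -p pics; cat > h.py <<'E'
import numpy as np, cv2
from scipy.spatial.transform import Rotation as R
from workcell import telemetry, optics, order, bot
def info(n):
    c=optics.camera_info(n); K=np.array(c["camera_matrix"]); 
    return K,c["k1"],np.array(c["xyz"]),R.from_euler('xyz',c["attitude"],degrees=True).as_matrix()
def cloud(n,dep):
    K,k1,t,Rm=info(n); v,u=np.mgrid[0:480,0:640]
    p=np.stack([u,v],-1).reshape(-1,1,2).astype(float)
    s=cv2.undistortPoints(p,K,np.array([k1,0,0,0.]))[:,0].reshape(480,640,2)
    P=np.dstack([s,np.ones((480,640))])*dep[...,None]
    return P@Rm.T+t
def proj(n,X):
    K,k1,t,Rm=info(n); c=(np.atleast_2d(X)-t)@Rm
    return cv2.projectPoints(c.reshape(-1,1,3),np.zeros(3),np.zeros(3),K,np.array([k1,0,0,0.]))[0][:,0]
def shot(n,f):
    im,d=optics.camera(n); cv2.imwrite(f'pics/{f}.png',im[...,::-1]); np.savez(f'{f}.npz',im=im,d=d); return im,d
E
python3 - <<'E'
from h import *
for n in("scene","top"):
    print(optics.camera_info(n)); shot(n,n+'0')
print(telemetry.get_obs())
E
```

```text
{'camera_matrix': array([[567.76269485,   0.        , 329.22348245],
       [  0.        , 567.76269485, 233.0201582 ],
       [  0.        ,   0.        ,   1.        ]]), 'k1': 0.017076084856801888, 'xyz': array([0.79644742, 0.64439243, 1.12872774]), 'attitude': array([-145.26833495,   -0.4578957 ,  152.37681976])}
{'camera_matrix': array([[460.32766082,   0.        , 310.07680571],
       [  0.        , 460.32766082, 237.47385085],
       [  0.        ,   0.        ,   1.        ]]), 'k1': -0.08103748550893007, 'xyz': array([ 0.39331051, -0.01317883,  1.14344594]), 'attitude': array([-176.79547535,    1.60427391,  -89.0098597 ])}
{'time': 0.1, 'q': array([7.05314638e+01, 5.00941704e+00, 1.00402116e+01, 9.50980282e+01,
       1.09247474e-04, 9.00012125e+01]), 'qd': array([ 0.03460683, -0.09488207,  0.13712981, -0.0104402 , -0.00070496,
       -0.05398403]), 'joint_efforts': array([-2.82900337e-04, -5.21562624e+01,  4.65655196e+01,  1.60805433e-02,
        3.49333823e-05, -1.79349058e-05]), 'ee_pos': array([0.18324684, 0.51837926, 0.23065077]), 'tcp_rot': array([-1.79932766e+02, -1.07824588e-04,  1.60530251e+02]), 'wrist_force': array([-0.91653953,  0.81566419,  0.01358042]), 'torque': array([-0.03564345,  0.069986  ,  0.01266312]), 'opening': 0.08570275221127344}
```

View pics/scene0.png

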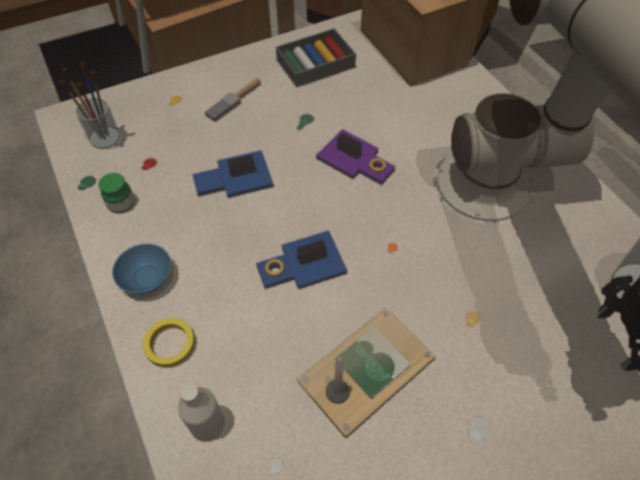

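View pics/top0.png

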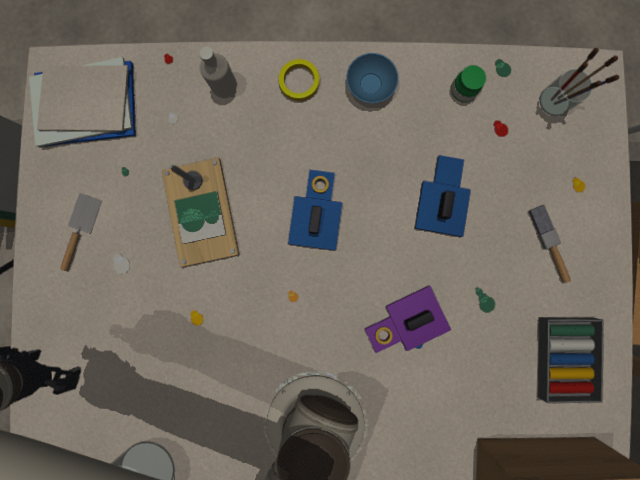

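Candidates (top view): the blue platen with a brass bush at (318,210), the plain blue blank at (444,200) and the purple one at (408,318). The first fits: it is blue and has a brass hole at (320,184). The press is at (200,212), with the rod foot near (192,180). Next I measure both and confirm in a crop.

```bash
cat > meas.py <<'E'
from h import *
def rect(P,m,lo,hi,x,y):
    m=m&(P[...,2]>lo)&(P[...,2]<hi)&(abs(P[...,0]-x)<.16)&(abs(P[...,1]-y)<.16)
    return P[m]
E
python3 - <<'E'
from h import *
for n in("top","scene"):
    z=np.load(n+'0.npz'); im=z['im'];P=cloud(n,z['d']); hsv=cv2.cvtColor(im,cv2.COLOR_RGB2HSV)
    H,S,V=[hsv[...,i].astype(int) for i in range(3)]
    if n=="top": pts=[(318,235),(320,184),(315,215),(200,212),(175,168),(100,300)]
    else: pts=[(325,268),(275,267),(312,251),(370,370),(320,380)]
    for u,v in pts: print(n,(u,v),P[v,u].round(4),hsv[v,u])
    blue=(H>100)&(H<125)&(S>120)&(P[...,2]>.008)&(P[...,2]<.03)
    k,l,st,c=cv2.connectedComponentsWithStats(blue.astype(np.uint8))
    for i in range(1,k):
        if st[i,4]>400:
            q=P[l==i]; print('blue',st[i],q.mean(0).round(4), np.median(q[:,2]).round(4))
    # black handle tops
    blk=(V<60)&(P[...,2]>.05)&(P[...,2]<.075)
    k,l,st,c=cv2.connectedComponentsWithStats(blk.astype(np.uint8))
    for i in range(1,k):
        if st[i,4]>60:
            q=P[l==i]; r=cv2.minAreaRect((q[:,:2]*1000).astype(np.float32)); print('blk',c[i].round(),st[i,4],q.mean(0).round(4),np.round(r[0],1),np.round(r[1],1),round(r[2],1))
    # rod points
    x0=P[212,200] if n=="top" else P[370,370]
    m=(P[...,2]>.05)&(P[...,2]<.2)&(np.hypot(P[...,0]-x0[0],P[...,1]-x0[1])<.16)
    q=P[m]; 
    for a in np.arange(.05,.2,.02):
        s=q[(q[:,2]>=a)&(q[:,2]<a+.02)]
        if len(s): print('rod z',a.round(2),len(s),s.mean(0).round(4))
    # board
    m=(P[...,2]>.012)&(P[...,2]<.034)&(np.hypot(P[...,0]-x0[0],P[...,1]-x0[1])<.18)
    k,l,st,c=cv2.connectedComponentsWithStats(m.astype(np.uint8)); i=1+np.argmax(st[1:,4])
    q=P[l==i]; r=cv2.minAreaRect((q[:,:2]*1000).astype(np.float32)); print('board',np.round(r[0],1),np.round(r[1],1),round(r[2],1),np.median(q[:,2]))
    if n=="top":
        cv2.imwrite('pics/crop1.png',cv2.resize(im[140:280,150:350,::-1],None,fx=4,fy=4,interpolation=cv2.INTER_CUBIC))
E
```

```text
top (318, 235) [4.619e-01 1.000e-04 2.250e-02] [107 179  80]
top (320, 184) [ 0.5911 -0.0026  0.002 ] [ 18  38 136]
top (315, 215) [0.5061 0.0074 0.067 ] [165  10  49]
top (200, 212) [0.5134 0.2904 0.0322] [ 73 113  88]
top (175, 168) [0.5927 0.3093 0.1766] [ 0  6 43]
top (100, 300) [ 0.2884  0.5548 -0.0032] [ 18  38 134]
blue [ 64  61  71  83 554] [0.7683 0.5171 0.0167] 0.0171
blue [ 415  156   55   80 2646] [ 0.5561 -0.3071  0.0189] 0.0189
blue [ 289  170   53   80 2403] [0.5072 0.0066 0.0187] 0.0188
blk [224.  86.] 108 [0.8203 0.2348 0.0627] [823.2 236.4] [19.  59.6] 28.2
blk [466.  88.] 173 [ 0.8219 -0.353   0.0595] [ 826.7 -357.1] [63.1 35.6] 58.7
blk [447. 204.] 277 [ 0.5374 -0.3048  0.0617] [ 538.  -305.8] [23.2 62.2] 80.2
blk [315. 219.] 264 [0.4966 0.0075 0.0624] [497.3   7.5] [23.2 63.7] 82.8
blk [419. 320.] 305 [ 0.2638 -0.2403  0.0621] [ 263.1 -241. ] [24.7 62.6] 25.0
blk [534. 450.] 519 [-0.04   -0.5177  0.0623] [ -33.6 -536.5] [ 78.8 306.2] 15.2
rod z 0.05 19 [0.592  0.3105 0.0609]
rod z 0.07 15 [0.5915 0.3106 0.0795]
rod z 0.09 19 [0.5922 0.3095 0.1013]
rod z 0.11 18 [
[... 424 characters left out ...]
06] [ 62  63 113]
scene (320, 380) [0.6149 0.2765 0.0161] [ 18  86 166]
blk [349. 142.] 191 [ 0.2677 -0.2372  0.0605] [ 265.  -238.2] [25.5 62.6] 24.8
blk [240. 162.] 228 [ 0.5427 -0.3014  0.0602] [ 541.4 -303.6] [26.2 60.9] 77.6
blk [119. 191.] 90 [ 0.8367 -0.3431  0.0649] [ 838.6 -347. ] [55.6 23.3] 17.8
blk [311. 249.] 302 [0.5021 0.0126 0.0601] [501.4  10.8] [26.6 61.7] 83.4
rod z 0.05 30 [0.5996 0.3203 0.0605]
rod z 0.07 28 [0.5985 0.3208 0.08  ]
rod z 0.09 33 [0.5988 0.3212 0.1007]
rod z 0.11 29 [0.5991 0.3205 0.1198]
rod z 0.13 36 [0.5988 0.3206 0.1402]
rod z 0.15 48 [0.5984 0.3197 0.1615]
rod z 0.17 46 [0.597  0.3178 0.1797]
board [517.8 297.3] [251.  151.5] 13.2 0.021506576883157047
```

View pics/crop1.png

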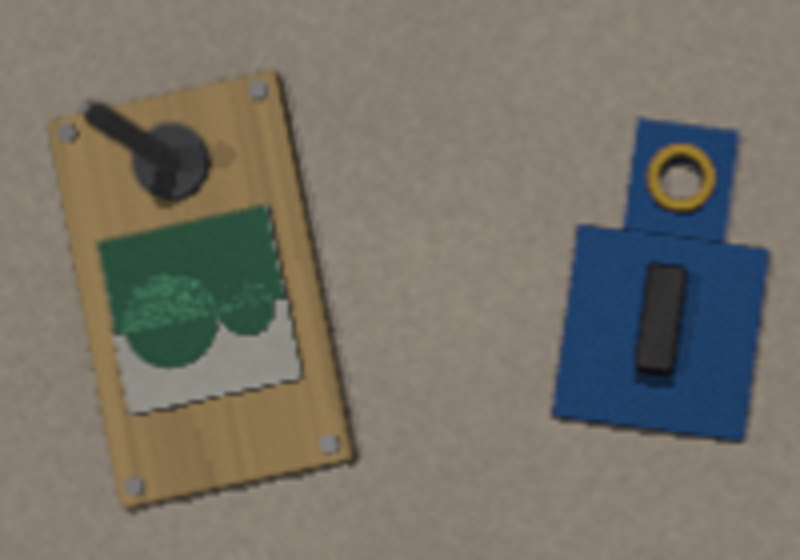

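Confirmed in the crop: the drilled blue platen has its brass bush at crop (681,178) and its handle at (661,318), so it is the right one. The rod foot is at crop (170,163). Both cameras put the rod axis at about (0.595, 0.315) with press yaw about 13°. Next I refine the platen pose and work out the first move.

```bash
cat >> h.py <<'E'
def rel(xyz,yaw,rp=(180,0)):
    o=telemetry.get_obs(); R0=R.from_euler('xyz',o['tcp_rot'],degrees=True)
    t=R0.inv().apply(np.array(xyz)-o['ee_pos']); rv=(R0.inv()*R.from_euler('xyz',[rp[0],rp[1],yaw],degrees=True)).as_rotvec()
    print('rel',t.round(4),rv.round(4),'from',o['ee_pos'].round(4),o['tcp_rot'].round(2),'t',round(o['time'],2),'F',o['wrist_force'].round(1),'M',o['torque'].round(2),'open',round(o['opening'],4),'q',o['q'].round(0))
E
python3 - <<'E'
from h import *
def onplane(n,uv,z):
    K,k1,t,Rm=info(n); s=cv2.undistortPoints(np.array(uv,float).reshape(-1,1,2),K,np.array([k1,0,0,0.]))[:,0]
    d=np.c_[s,np.ones(len(s))]@Rm.T; return t+d*((z-t[2])/d[:,2])[:,None]
hole=onplane('top',[(320.2-.4,184.5-.4)],.03)[0]; print('hole',hole)
hs=onplane('scene',[(274.5,267.5)],.03)[0]; print('hole scene',hs)
for n in("top","scene"):
    z=np.load(n+'0.npz'); im=z['im'];P=cloud(n,z['d']); g=im.max(2)
    m=(g<70)&(P[...,2]>(.059 if n=='top' else .056))&(P[...,2]<.068)&(np.hypot(P[...,0]-.499,P[...,1]-.009)<.06)
    q=P[m];r=cv2.minAreaRect((q[:,:2]*1000).astype(np.float32));print(n,len(q),q.mean(0).round(4),np.round(r,1) if 0 else r)
    m=(np.hypot(P[...,0]-.5,P[...,1]-.008)<.15)&(P[...,2]>.010)
    q=P[m];r=cv2.minAreaRect((q[:,:2]*1000).astype(np.float32));print('all',r)
    m=m&(P[...,0]<.53); q=P[m];print('body',cv2.minAreaRect((q[:,:2]*1000).astype(np.float32)))
rel([.498,.009,.13],173)
E
```

```text
hole [ 0.58595346 -0.00240452  0.03      ]
hole scene [0.5891624  0.00080829 0.03      ]
top 258 [0.4968 0.0072 0.0626] ((497.290771484375, 7.178165435791016), (23.779129028320312, 63.666378021240234), 82.92910766601562)
all ((509.60205078125, 5.8169097900390625), (120.23582458496094, 226.90182495117188), 83.6028060913086)
body ((466.58111572265625, 10.649951934814453), (119.98771667480469, 140.09451293945312), 83.40180206298828)
scene 270 [0.5018 0.011  0.0611] ((500.3134765625, 8.85677719116211), (28.68010902404785, 63.58543014526367), 84.19998168945312)
all ((518.5474853515625, 7.478431701660156), (124.68952941894531, 212.71209716796875), 82.80392456054688)
body ((471.5003356933594, 11.826553344726562), (128.37982177734375, 117.01481628417969), 89.41040802001953)
rel [-0.4665 -0.3752  0.1011] [-1.200e-03 -1.000e-04 -2.176e-01] from [0.1832 0.5184 0.2307] [-179.93   -0.    160.53] t 0.1 F [-0.9  0.8  0. ] M [-0.04  0.07  0.01] open 0.0857 q [71.  5. 10. 95.  0. 90.]
```

```bash
python3 -m inch '[[-0.466,-0.375,0,0,0,-0.22,0],[-0.466,-0.375,0,0,0,-0.22,0],[-0.466,-0.375,0,0,0,-0.22,0],[-0.466,-0.375,0,0,0,-0.22,0],[-0.466,-0.375,0,0,0,-0.22,0],[-0.466,-0.375,0,0,0,-0.22,0],[-0.466,-0.375,0,0,0,-0.22,0],[-0.466,-0.375,0,0,0,-0.22,0],[-0.466,-0.375,0,0,0,-0.22,0],[-0.466,-0.375,0,0,0,-0.22,0],[-0.466,-0.375,0,0,0,-0.22,0],[-0.466,-0.375,0,0,0,-0.22,0]]'; python3 -c "
from h import *
rel([.498,.008,.12],173.3)"
```

```text
time: 1.1
ee_pos: [0.4462, 0.0917, 0.2312]
tcp_rot: [180.0, 0.0, 173.1]
wrist_force: [1.1, 1.3, 0.6]
opening: 0.0852
rel [-0.0615 -0.077   0.1112] [ 0.0001  0.0001 -0.003 ] from [0.4462 0.0917 0.2312] [180.     0.   173.13] t 1.1 F [1.1 1.3 0.6] M [ 0.1  -0.08  0.  ] open 0.0852 q [12. -8. -3. 95.  0. 18.]
```

```bash
python3 -m inch '[[-0.0615,-0.077,0.111,0,0,0,0],[-0.0615,-0.077,0.111,0,0,0,0],[-0.0615,-0.077,0.111,0,0,0,0],[-0.0615,-0.077,0.111,0,0,0,0],[-0.0615,-0.077,0.111,0,0,0,0],[-0.0615,-0.077,0.111,0,0,0,0],[-0.0615,-0.077,0.111,0,0,0,0]]'; python3 - <<'E'
from h import *
rel([.498,.008,.024],173.3)
im,d=shot('scene','s1'); cv2.imwrite('pics/s1c.png',cv2.resize(im[150:310,220:420,::-1],None,fx=4,fy=4,interpolation=cv2.INTER_CUBIC))
E
```

```text
time: 1.68
ee_pos: [0.4975, 0.0105, 0.1212]
tcp_rot: [180.0, 0.0, 173.1]
wrist_force: [0.4, 0.6, 0.9]
opening: 0.0853
rel [-0.0007 -0.0024  0.0972] [ 0.0003  0.0005 -0.0029] from [0.4975 0.0105 0.1212] [1.7998e+02 3.0000e-02 1.7314e+02] t 1.68 F [0.4 0.6 0.9] M [-0.    0.01  0.05] open 0.0853 q [  1.  -3. -10.  83.   0.   8.]
```

View pics/s1c.png

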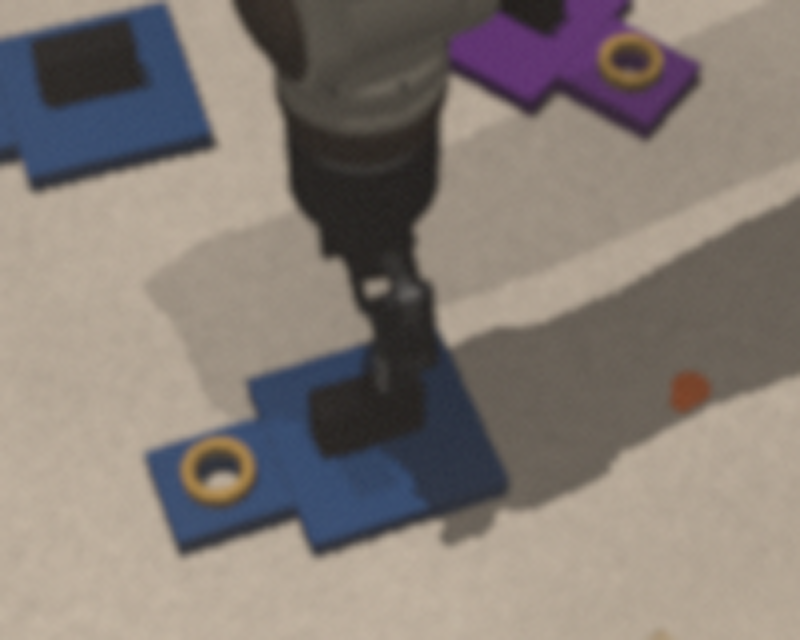

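The open fingers (crop 380,370) straddle the handle (365,410) with the jaws across its width. Descending.

```bash
python3 -m inch '[[-0.001,-0.001,0.03,0,0,0,0],[-0.001,-0.001,0.055,0,0,0,0],[-0.001,-0.001,0.075,0,0,0,0],[-0.001,-0.001,0.088,0,0,0,0],[-0.001,-0.001,0.096,0,0,0,0],[-0.001,-0.001,0.096,0,0,0,0],[-0.001,-0.001,0.096,0,0,0,0]]'; python3 -c "
from h import *
rel([.498,.008,.024],173.3)"
```

```text
time: 2.32
ee_pos: [0.4988, 0.0095, 0.0254]
tcp_rot: [180.0, 0.1, 173.2]
wrist_force: [0.2, -0.3, -0.5]
opening: 0.0854
rel [ 0.0006 -0.0016  0.0014] [ 0.0002  0.0012 -0.002 ] from [0.4988 0.0095 0.0254] [1.7999e+02 7.0000e-02 1.7319e+02] t 2.32 F [ 0.2 -0.3 -0.5] M [ 0.02 -0.01  0.07] open 0.0854 q [  1.  -1. -19.  72.   0.   8.]
```

```bash
python3 -m inch '[[0,-0.001,0,0,0,0,0.3],[0,-0.001,0,0,0,0,0.5],[0,-0.001,0,0,0,0,0.6],[0,-0.001,0,0,0,0,0.7],[0,-0.001,0,0,0,0,0.8],[0,-0.001,0,0,0,0,0.9],[0,-0.001,0,0,0,0,1],[0,-0.001,0,0,0,0,1],[0,-0.001,0,0,0,0,1],[0,-0.001,0,0,0,0,1]]' 70; python3 -c "
from h import *
rel([.498,.008,.024],173.3)"
```

```text
time: 3.15
ee_pos: [0.4986, 0.0079, 0.0248]
tcp_rot: [180.0, 0.0, 173.1]
wrist_force: [-0.1, 0.4, 5.9]
opening: 0.0233
rel [ 0.0006 -0.      0.0008] [ 0.0002  0.0008 -0.0029] from [0.4986 0.0079 0.0248] [1.7999e+02 4.0000e-02 1.7313e+02] t 3.15 F [-0.1  0.4  5.9] M [0.07 0.16 0.01] open 0.0233 q [  1.  -1. -19.  72.   0.   8.]
```

Gripped at 23 mm opening. Now a smooth lift until the underside clears the rod tip.

```bash
python3 -m inch '[[0,0,-0.005,0,0,0,1],[0,0,-0.015,0,0,0,1],[0,0,-0.03,0,0,0,1],[0,0,-0.05,0,0,0,1],[0,0,-0.075,0,0,0,1],[0,0,-0.1,0,0,0,1],[0,0,-0.125,0,0,0,1],[0,0,-0.15,0,0,0,1],[0,0,-0.175,0,0,0,1],[0,0,-0.195,0,0,0,1],[0,0,-0.21,0,0,0,1],[0,0,-0.215,0,0,0,1]]'; python3 -c "
from h import *
a=np.deg2rad(13);c=np.array([np.cos(a),np.sin(a)])
p=np.array([.595,.315])-.09*c;print(p)
rel([p[0],p[1],.24],193)"
```

```text
time: 4.15
ee_pos: [0.4987, 0.0079, 0.2422]
tcp_rot: [180.0, 0.2, 173.1]
wrist_force: [0.6, -0.6, -3.4]
opening: 0.0233
[0.50730669 0.29475441]
rel [0.0257 0.2858 0.0022] [-1.000e-04  2.900e-03 -3.467e-01] from [0.4987 0.0079 0.2422] [1.7998e+02 1.7000e-01 1.7314e+02] t 4.15 F [ 0.6 -0.6 -3.4] M [-0.01  0.09  0.01] open 0.0233 q [ 1. -2.  4. 96. -0.  8.]
```

```bash
python3 -m inch '[[0.001,0.01,0,0,0,-0.02,1],[0.003,0.03,0,0,0,-0.05,1],[0.005,0.055,0,0,0,-0.08,1],[0.008,0.085,0,0,0,-0.11,1],[0.01,0.115,0,0,0,-0.14,1],[0.013,0.145,0,0,0,-0.18,1],[0.016,0.175,0,0,0,-0.21,1],[0.018,0.205,0,0,0,-0.25,1],[0.021,0.235,0,0,0,-0.28,1],[0.024,0.26,0,0,0,-0.32,1],[0.025,0.278,0,0,0,-0.34,1],[0.026,0.286,0,0,0,-0.347,1]]'; python3 -m inch '[[0,0,0,0,0,0,1],[0,0,0,0,0,0,1],[0,0,0,0,0,0,1],[0,0,0,0,0,0,1]]' >/dev/null; python3 - <<'E'
from h import *
rel([.5073,.2948,.24],193)
a,_=shot('scene','s2'); b,_=shot('top','t2')
def c(n,im):
    x,y=proj(n,[.56,.31,.2])[0].astype(int); print(n,'crop origin',x-50,y-60); return cv2.resize(im[y-60:y+60,x-50:x+50,::-1],None,fx=4,fy=4,interpolation=cv2.INTER_CUBIC)
cv2.imwrite('pics/c2.png',np.hstack([c('scene',a),c('top',b)]))
E
```

```text
time: 5.15
ee_pos: [0.5058, 0.2976, 0.2373]
tcp_rot: [-180.0, -0.2, -166.8]
wrist_force: [0.6, 0.1, -3.8]
opening: 0.0233
rel [-0.0007  0.0007 -0.0006] [-0.0002  0.     -0.0011] from [0.5067 0.294  0.2394] [-179.99    0.   -167.06] t 5.48 F [ 0.2  0.2 -2.5] M [-0.04  0.05 -0.02] open 0.0234 q [30. 10. 17. 97. -0. 17.]
scene crop origin 306 284
top crop origin 120 121
```

View pics/c2.png

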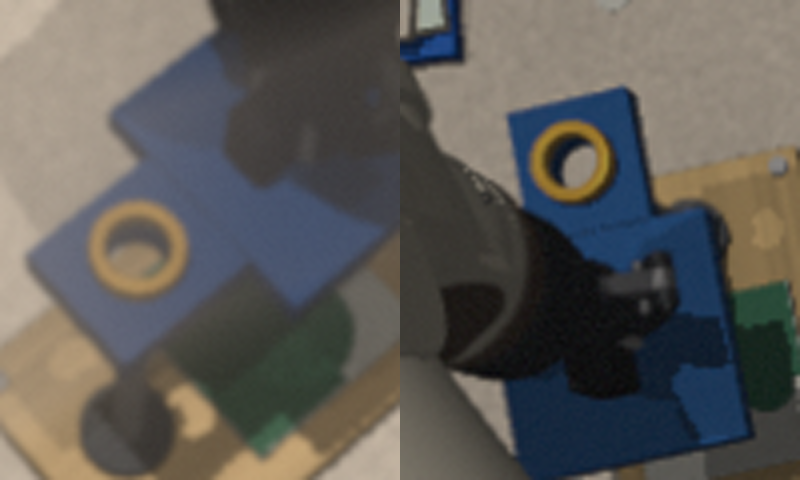

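The crop shows the bush ring at scene px (340.1,345.9) and top px (162.4,160.9), with the platen above the rod. I'll triangulate the ring and check that the platen is level.

```bash
cat >> h.py <<'E'
def ray(n,uv):
    K,k1,t,Rm=info(n); s=cv2.undistortPoints(np.array(uv,float).reshape(1,1,2),K,np.array([k1,0,0,0.]))[0,0]
    return t,Rm@np.r_[s,1]
def tri(a,b):
    (t1,d1),(t2,d2)=ray('scene',a),ray('top',b)
    s=np.linalg.lstsq(np.c_[d1,-d2],t2-t1,rcond=None)[0]; p,q=t1+s[0]*d1,t2+s[1]*d2
    return (p+q)/2,p-q
def onz(n,uv,z):
    t,d=ray(n,uv); return t+d*(z-t[2])/d[2]
E
python3 - <<'E'
from h import *
o=telemetry.get_obs(); print(o['ee_pos'])
print('bush',tri((340.1,345.9),(162.4,160.9)))
zb=o['ee_pos'][2]-.0248+.03
print('on z',zb,onz('scene',(340.1,345.9),zb),onz('top',(162.4,160.9),zb))
for n,f in(('scene','s2'),('top','t2')):
    z=np.load(f+'.npz');im=z['im'];P=cloud(n,z['d']);hsv=cv2.cvtColor(im,cv2.COLOR_RGB2HSV)
    m=(hsv[...,0]>98)&(hsv[...,0]<125)&(hsv[...,1]>90)&(abs(P[...,2]-.233)<.012)&(np.hypot(P[...,0]-.53,P[...,1]-.3)<.15)
    q=P[m]; c=q.mean(0);_,_,V=np.linalg.svd(q-c,full_matrices=0);nn=V[2]*np.sign(V[2][2]);print(n,len(q),c.round(4),'normal',nn.round(4))
# rod tip pixels in earlier pictures
for n,f in(('scene','scene0'),('top','top0')):
    z=np.load(f+'.npz');im=z['im'];P=cloud(n,z['d'])
    m=(P[...,2]>.176)&(P[...,2]<.2)&(np.hypot(P[...,0]-.595,P[...,1]-.315)<.03)
    v,u=np.nonzero(m);print(n,'tip',u.mean(),v.mean(),len(u),P[m].mean(0).round(4), 'model',proj(n,[[.595,.315,.182],[.595,.315,.188]]).round(1))
E
```

```text
[0.50679753 0.2941139  0.23956161]
bush (array([0.59447824, 0.31432146, 0.24062062]), array([ 1.06736930e-03, -6.51982355e-04,  4.58188376e-07]))
on z 0.24476160790126358 [0.59595111 0.31553593 0.24476161] [0.59302425 0.31314373 0.24476161]
scene 94 [0.5252 0.3408 0.2323] normal [-0.0194  0.0106  0.9998]
top 2678 [0.5153 0.2833 0.233 ] normal [ 0.0048 -0.006   1.    ]
scene tip 339.4 361.1 30 [0.5966 0.3172 0.1834] model [[339.6 360. ]
 [339.7 358.6]]
top tip 172.56 167.8 25 [0.5918 0.3126 0.1828] model [[171.6 166.4]
 [170.7 165.8]]
```

The hole is at (0.5945,0.3143), level and within 1 mm of the rod axis. Lowering in steps while watching the force.

```bash
python3 -m inch '[[-0.001,0.001,0.005,0,0,0,1],[-0.001,0.001,0.012,0,0,0,1],[-0.001,0.001,0.02,0,0,0,1],[-0.001,0.001,0.028,0,0,0,1],[-0.001,0.001,0.036,0,0,0,1],[-0.001,0.001,0.044,0,0,0,1],[-0.001,0.001,0.052,0,0,0,1],[-0.001,0.001,0.06,0,0,0,1],[-0.001,0.001,0.066,0,0,0,1],[-0.001,0.001,0.07,0,0,0,1],[-0.001,0.001,0.07,0,0,0,1],[-0.001,0.001,0.07,0,0,0,1]]'; python3 - <<'E'
from h import *
rel([.5075,.2948,.0528],193)
a,_=shot('scene','s3'); b,_=shot('top','t3')
def c(n,im):
    x,y=proj(n,[.58,.31,.19])[0].astype(int); return cv2.resize(im[y-60:y+60,x-50:x+50,::-1],None,fx=4,fy=4,interpolation=cv2.INTER_CUBIC)
cv2.imwrite('pics/c3.png',np.hstack([c('scene',a),c('top',b)]))
E
```

```text
time: 6.58
ee_pos: [0.5074, 0.2962, 0.1693]
tcp_rot: [-180.0, -0.0, -167.0]
wrist_force: [0.2, -0.1, -3.6]
opening: 0.0233
rel [ 0.0002 -0.0014  0.1165] [-0.     -0.0001  0.0003] from [0.5074 0.2962 0.1693] [-1.8000e+02 -1.0000e-02 -1.6698e+02] t 6.58 F [ 0.2 -0.1 -3.6] M [-0.01  0.05  0.01] open 0.0233 q [30.  9.  8. 89.  0. 17.]
```

View pics/c3.png

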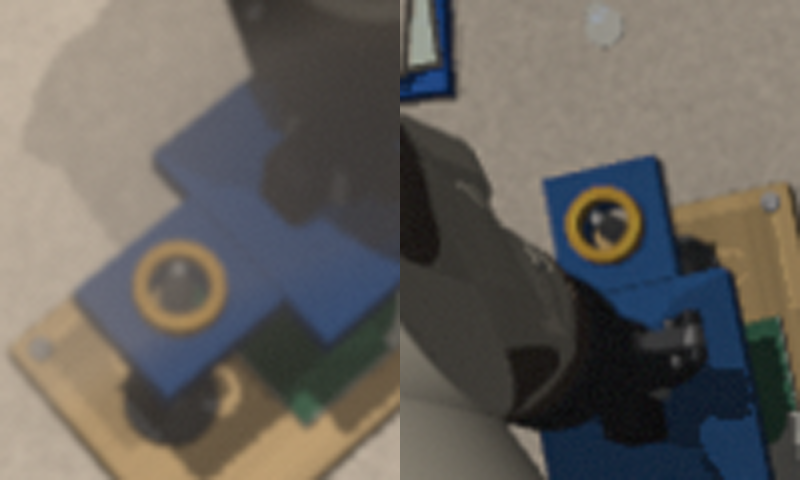

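The rod tip stands inside the bush in both views (left (180,275), right (605,220)), with no side force. Continuing down to about 10 mm above home.

```bash
python3 -m inch '[[0,-0.001,0.005,0,0,0,1],[0,-0.001,0.014,0,0,0,1],[0,-0.001,0.024,0,0,0,1],[0,-0.001,0.034,0,0,0,1],[0,-0.001,0.044,0,0,0,1],[0,-0.001,0.054,0,0,0,1],[0,-0.001,0.064,0,0,0,1],[0,-0.001,0.074,0,0,0,1],[0,-0.001,0.084,0,0,0,1],[0,-0.001,0.094,0,0,0,1],[0,-0.001,0.102,0,0,0,1],[0,-0.001,0.106,0,0,0,1]]'; python3 -m inch '[[0,0,0,0,0,0,1],[0,0,0,0,0,0,1],[0,0,0,0,0,0,1]]'>/dev/null; python3 - <<'E'
from h import *
rel([.5075,.2948,.0528],193)
a,_=shot('scene','s4'); b,_=shot('top','t4')
def c(n,im):
    x,y=proj(n,[.56,.31,.06])[0].astype(int);print(n,x-50,y-60); return cv2.resize(im[y-60:y+60,x-50:x+50,::-1],None,fx=4,fy=4,interpolation=cv2.INTER_CUBIC)
cv2.imwrite('pics/c4.png',np.hstack([c('scene',a),c('top',b)]))
E
```

```text
time: 7.68
ee_pos: [0.5072, 0.295, 0.0617]
tcp_rot: [-180.0, -0.1, -167.0]
wrist_force: [-0.3, 0.1, -4.1]
opening: 0.0229
rel [ 0.0006 -0.0005  0.0111] [0.0003 0.0009 0.0004] from [0.5079 0.2954 0.0639] [ 1.7998e+02  5.0000e-02 -1.6698e+02] t 7.93 F [-1.   0.3 -2.8] M [-0.    0.07 -0.  ] open 0.0231 q [30. 10. -3. 77.  0. 17.]
scene 302 314
top 139 131
```

View pics/c4.png

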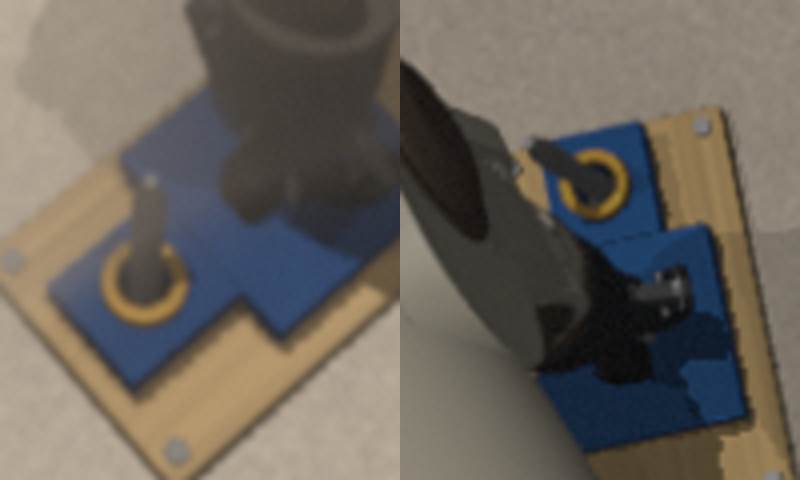

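The platen is threaded, square to the board and about 11 mm above home. Final gentle lowering.

```bash
python3 -m inch '[[0.0005,-0.0005,0.002,0,0,0,1],[0.0005,-0.0005,0.004,0,0,0,1],[0.0005,-0.0005,0.006,0,0,0,1],[0.0005,-0.0005,0.008,0,0,0,1],[0.0005,-0.0005,0.009,0,0,0,1],[0.0005,-0.0005,0.010,0,0,0,1],[0.0005,-0.0005,0.010,0,0,0,1],[0.0005,-0.0005,0.010,0,0,0,1]]';  python3 -c "
from h import *
rel([.5075,.2948,.0528],193)"
```

```text
time: 8.7
ee_pos: [0.5072, 0.2946, 0.0533]
tcp_rot: [-180.0, -0.0, -167.0]
wrist_force: [-0.3, -0.2, -2.6]
opening: 0.0234
rel [-0.0003  0.0001  0.0005] [-0.     -0.0001  0.0003] from [0.5072 0.2946 0.0533] [-180.     -0.   -166.98] t 8.7 F [-0.3 -0.2 -2.6] M [-0.11  0.08  0.03] open 0.0234 q [30. 10. -4. 76. -0. 17.]
```

```bash
python3 -m inch '[[0,0,0.0005,0,0,0,1],[0,0,0.001,0,0,0,1],[0,0,0.0015,0,0,0,1],[0,0,0.0015,0,0,0,1],[0,0,0.0015,0,0,0,1]]';  python3 -c "
from h import *
rel([.5075,.2948,.0528],193)"
```

```text
time: 9.12
ee_pos: [0.5074, 0.2947, 0.0528]
tcp_rot: [180.0, 0.0, -167.0]
wrist_force: [-3.8, -0.9, 5.0]
opening: 0.0229
rel [-0.0002  0.0001  0.    ] [0.0002 0.0008 0.0003] from [0.5074 0.2947 0.0528] [ 1.7999e+02  5.0000e-02 -1.6698e+02] t 9.12 F [-3.8 -0.9  5. ] M [-0.34  0.66  0.02] open 0.0229 q [30. 10. -4. 76. -0. 17.]
```

```bash
python3 -m inch '[[0,0,0.0005,0,0,0,1],[0,0,0.001,0,0,0,1],[0,0,0.001,0,0,0,1],[0,0,0.001,0,0,0,1]]';  python3 - <<'E'
from h import *
rel([.5075,.2948,.0528],193)
b,d=shot('top','t5'); P=cloud('top',d); hsv=cv2.cvtColor(b,cv2.COLOR_RGB2HSV)
m=(hsv[...,0]>98)&(hsv[...,0]<125)&(hsv[...,1]>90)&(abs(P[...,2]-.047)<.012)&(np.hypot(P[...,0]-.53,P[...,1]-.3)<.15)
q=P[m]; c=q.mean(0);_,_,V=np.linalg.svd(q-c,full_matrices=0);print(len(q),c.round(4),'normal',(V[2]*np.sign(V[2][2])).round(4))
E
```

```text
time: 9.45
ee_pos: [0.5074, 0.2947, 0.0528]
tcp_rot: [180.0, 0.1, -167.0]
wrist_force: [-6.5, -3.4, 12.9]
opening: 0.0236
rel [-0.0001  0.0001 -0.    ] [0.0004 0.0014 0.0004] from [0.5074 0.2947 0.0528] [ 1.7998e+02  8.0000e-02 -1.6698e+02] t 9.45 F [-6.5 -3.4 12.9] M [-0.71  1.23  0.02] open 0.0236 q [30. 10. -4. 76. -0. 17.]
1642 [0.5149 0.2801 0.0465] normal [ 2.5e-03 -7.0e-04  1.0e+00]
```

Seated: the height no longer changes under 13 N, and the blue top is at 46 mm and level. I'll relieve the push and open, then back off.

```bash
python3 -m inch '[[0,0,-0.001,0,0,0,1],[0,0,-0.0018,0,0,0,1],[0,0,-0.0018,0,0,0,0.8],[0,0,-0.0018,0,0,0,0.6],[0,0,-0.0018,0,0,0,0.4],[0,0,-0.0018,0,0,0,0.2],[0,0,-0.0018,0,0,0,0],[0,0,-0.0018,0,0,0,0],[0,0,-0.0018,0,0,0,0],[0,0,-0.0018,0,0,0,0],[0,0,-0.0018,0,0,0,0],[0,0,-0.0018,0,0,0,0]]'
```

```text
time: 10.5
ee_pos: [0.5073, 0.2946, 0.0526]
tcp_rot: [-180.0, 0.0, -167.0]
wrist_force: [-0.2, -0.2, 0.4]
opening: 0.0854
```

```bash
python3 -m inch '[[0,0,-0.01,0,0,0,0],[0,0,-0.03,0,0,0,0],[0,0,-0.06,0,0,0,0],[0,0,-0.09,0,0,0,0],[0,0,-0.12,0,0,0,0],[0,0,-0.15,0,0,0,0],[0,0,-0.18,0,0,0,0],[0.03,0,-0.2,0,0,0,0],[0.06,0,-0.2,0,0,0,0],[0.09,0,-0.2,0,0,0,0],[0.12,0,-0.2,0,0,0,0],[0.12,0,-0.2,0,0,0,0]]'; python3 -m inch '[[0.04,-0.03,0,0,0,0,0],[0.06,-0.06,0,0,0,0,0],[0.06,-0.09,0,0,0,0,0],[0.06,-0.12,0,0,0,0,0],[0.06,-0.15,0,0,0,0,0],[0.06,-0.15,0,0,0,0,0],[0.06,-0.15,0,0,0,0,0]]'; python3 - <<'E'
from h import *
a,_=shot('scene','s6'); b,d=shot('top','t6')
P=cloud('top',d); hsv=cv2.cvtColor(b,cv2.COLOR_RGB2HSV)
m=(hsv[...,0]>98)&(hsv[...,0]<125)&(hsv[...,1]>90)&(abs(P[...,2]-.047)<.012)&(np.hypot(P[...,0]-.53,P[...,1]-.3)<.17)
q=P[m]; c=q.mean(0);_,_,V=np.linalg.svd(q-c,full_matrices=0);print(len(q),c.round(4),'normal',(V[2]*np.sign(V[2][2])).round(4),cv2.minAreaRect((q[:,:2]*1000).astype(np.float32)))
def c(n,im):
    x,y=proj(n,[.53,.3,.06])[0].astype(int); return cv2.resize(im[y-75:y+75,x-50:x+50,::-1],None,fx=4,fy=4,interpolation=cv2.INTER_CUBIC)
cv2.imwrite('pics/c6.png',np.hstack([c('scene',a),c('top',b)]))
E
```

```text
time: 11.5
ee_pos: [0.3867, 0.2665, 0.2548]
tcp_rot: [179.9, 0.1, -166.9]
wrist_force: [-1.3, -0.3, -1.0]
opening: 0.0856
time: 12.08
ee_pos: [0.366, 0.1068, 0.2535]
tcp_rot: [180.0, 0.1, -167.2]
wrist_force: [0.0, -0.2, 0.1]
opening: 0.0851
2290 [0.5181 0.2942 0.0466] normal [0.006  0.0021 1.    ] ((535.7674560546875, 299.9215087890625), (189.32443237304688, 119.31842041015625), 13.041228294372559)
```

View pics/c6.png

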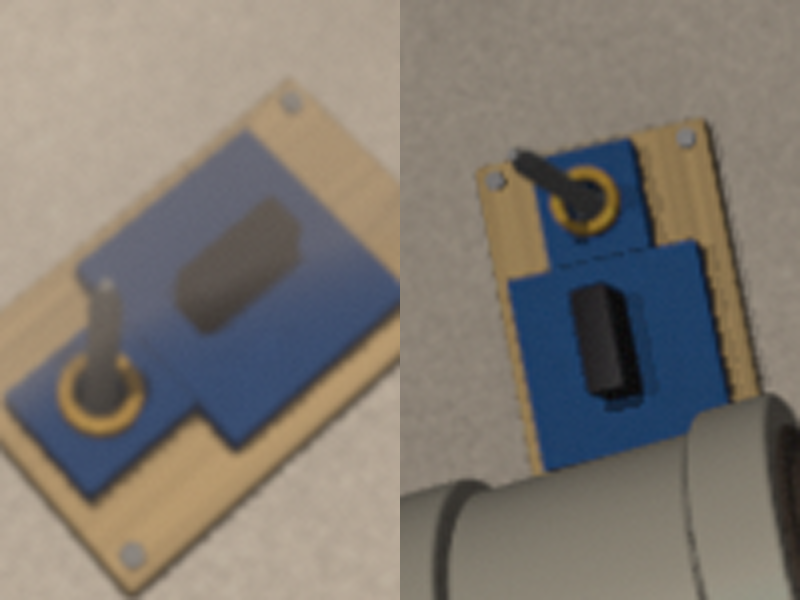

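The platen lies flat and square on the press with the rod through the bush, the panel is fully covered, and the gripper is clear. Handing in.

```bash
python3 -c "
from workcell import order; print(order.job_done())"
```

```text
the job is handed in; nothing more can be done
None
```

The press is closed and the job is handed in at about 12 s of the 48 s allowed. I gripped the drilled blue platen by its handle and lowered it level over the rod under grip until it seated. Contact reached about 13 N with no further travel. Then I relieved the push, let go and backed off.

- **Seating:** the blue top measures 46.6 mm above the table, against 46 mm expected at home. It is level to within about 0.4°.
- **Alignment:** the platen's yaw is 13.0°, against about 13° for the press. The rod stands through the bush, and no panel shows in the final pictures, though the arm hid the platen's far end in the top view.
- **Forces and surroundings:** the gripper is clear, with wrist force near 0 N at the end. I did not touch the spare platen or the purple one.
- **Disagreements:** none of the checks failed. The two cameras differed by about 2–4 mm on single points, so I used the averaged values and checked them with the platen held above the rod.

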